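# Salt over the bowl

### The job

Draw the salt shaker out of the sloping wooden spice stand, carry it to the white bowl and tip it over for seasoning: its perforated head clearly lower than its foot, over the middle part of the bowl and about a hand's breadth above the rim. Finish while still holding it there, still and tipped, touching nothing but the gripper. Do not disturb the bowl, the two spice jars in the stand or the tin behind them.

Things in the scene. Friction and masses are not known exactly. Their poses are not given: they have to be found in the camera images.
- salt_shaker: salt shaker of frosted whitish glass with domed grey perforated head, 44 mm diameter, 90 mm long, 0.1 kg. Origin: centre of its foot; z axis runs from foot to head. The head (34 mm wide) begins about 70 mm from the foot. It starts in any of the stand's three pockets, leaning 55 degrees from upright, head up and towards the stand's -x side; the last 60 mm stick out of the pocket
- shaker_head (a point): centre of the shaker's perforated head end, 90 mm from its foot along its z axis
- spice_stand: fixed pale wood stand, 105 deep (x) x 227 wide (y) x 97 mm high, turned up to 35 degrees; origin: underside; -x is its front. Three square pockets at y = -75, 0, +75 mm, 47 mm wide inside, 30 mm deep, walls 7 mm; middle of each floor at x = 30, z = 55 mm. Pockets lean 55 degrees from vertical to -x: things come out along (-0.819, 0, 0.574); under each jar a 22 mm wide tongue runs on to 68 mm
- bowl: loose open white bowl, rim diameter 150 mm, 60 mm high, 0.45 kg, origin at the centre of its underside. The bowl and the stand may stand on either side of each other
- spice_jar_a: tall straight spice jar with a flat white cap, 40 mm in diameter, 109 mm long (longer than the shaker, no dome), in another pocket of the stand in the same way (axes as for the shaker); to be left there
- spice_jar_b: the other spice jar, just like spice_jar_a, in the remaining pocket; to be left there
- teaspoon: teaspoon (does not budge) lying flat near the front edge, 130 x 27 x 11 mm, origin at the middle of its underside
- tin: loose low food tin behind the bowl and stand, 75 mm in diameter, 58 mm high, origin at the centre of its underside
Things that resemble listed ones, but are neither listed nor needed, are in the scene too. Leave any green look-alike of the salt_shaker alone.

How it is judged:
By the outcome, as a careful person would: the job done as asked, in the order asked, and still so for the second after the job is handed in, while the arm keeps its last pose, push and grip.
It also fails if it takes over 40 s, if anything falls off the work surface, if the arm or the gripper's body presses on something with over 40 N, if the wrist force passes 120 N, or if a joint passes its speed limit or range.

### The arm

A 7-joint arm with a two-finger parallel gripper is mounted at the origin on a cart in front of the work surface, level with it; the furniture and walls round the work are solid. World frame = base frame: x ahead of the robot, y to its left, z up, the work surface at z = 0. Lengths are in m, angles in rad, forces in N, time in s.
With the tool pointing down it reaches from about 0.4 to 0.85 m from the base axis. Payload 10.4 kg.
Tool frame: the origin (TCP) lies between the finger pads; the fingertips stand 19 mm ahead of it and the grasp point (between the pads) is the TCP (manip.tip_reach is the z of the fingertips in the tool frame, in m); z points along the fingers, y is the direction in which the jaws open and shut (so a half turn about z gives the same grasp; the last joint's range is limited). The gripper opens to 85 mm and grips with 20 to 120 N. Pads are 22 mm wide; open, the fingers measure 114 mm over their backs; the gripper's body (76 mm by 85 mm) begins 54 mm behind the grasp point. The pads swing forward as they close: fully open they stand 13 mm farther back than shut.
Start: joints at [-1.223, 0.332, -0.065, 1.46, 0.022, 1.35, -0.088], TCP at [0.226, 0.583, 0.25] pointing down, gripper open.
Joint ranges: [-2.6, 2.6], [-0.5, 2.12], [-1.47, 1.34], [0.16, 2.42], [-1.27, 4.41], [0.06, 2.06], [-2.6, 2.6]. Speed limits (rad/s): [2.22, 2.22, 2.79, 2.79, 3.14, 3.14, 3.14].

### API

Orientations are given as a unit quaternion [x, y, z, w].
In Python, from workcell import sensors, cams, manip gives the robot as it stands.
- The arm moves only by the shell command python3 -m jog 'ROWS' [FORCE]. ROWS is JSON, a list of rows, each a list of 3 entries, a list of its own where there are three numbers: the shift along the world's x, y, z in m, then the turn, a rotation vector about the world's x, y, z in rad, then the opening in per cent of the stroke, from 0 (shut) to 100 (fully open). In form: [[[dx, dy, dz], [wx, wy, wz], grip], ...]. A call has 1 to 5 rows; each row shifts and turns the pose as measured when the row begins; what a row does not reach is not made up. A row lasts 1/8 s, in which the tool goes at most 62.5 mm and 10.7 degrees, less where a joint would pass 70% of its speed; a pose out of reach is approached as far as the arm can. A call with a gripper value outside its range is refused whole. The fingers move at their own pace and stop on an object; FORCE is the grip in N (left out, the last holds). Time passes only in rows, so rows that do not move let the fingers close. It gives the time, the measured TCP pose, the force and the opening at its end, in the units of the state.
- sensors.get_obs(): the state, without advancing time (a new reading comes with each control period).
- cams.camera(name): name is "side" or "top" or "wrist"; returns (picture, depth): 420x560x3 uint8, red, green, blue; 420x560 float32, m along the optical axis (not along the pixel's ray), 0 where there is no reading.
- cams.camera_model(name): a dict with "intrinsics" (3x3 intrinsics, pixels), "view" (4x4, takes a point from world to camera coordinates). Camera axes: x right, y down, z forward; pixel columns grow to the right and rows downward; lengths in m; the calibration is good to about 2 mm. A picture is of the moment at which its call begins: read the wrist's pose just before it. camera_model takes no time and is no camera call; for the wrist camera it gives the pose at the moment of the call.
- manip.hand_in(): hands the job in, once; it reports no verdict.
The state is a dict: "clock": time; "joint_pos": joint angles; "joint_velocities": joint speeds; "tau": joint torques, N m; "position": TCP position; "ee_rot": TCP orientation; "ft_force": force on the tool from outside, world axes, zero at the start; "torque": the same for the moment, N m; "grip_width": opening from 0.0 (shut) to 1.0 (fully open).
Only numpy, scipy, OpenCV 4.12 (cv2) and the standard library are available. Lean on these libraries where they do the work, as an engineer would, in place of code of your own. Each camera call takes 0.05 s, during which the arm holds its last target.

## Working session

There is one attempt and no reset: what is moved stays moved. The work goes in short steps, Python scripts to look and compute and a shell command to move; the robot and the scene stay as the last step left them, time stands still between calls to the robot, and variables do not carry over. Pictures are saved under pics/ and viewed, and the job is handed in when it is done.

```bash
ls; mkdir -p pics; python3 - <<'E'
from workcell import sensors, cams, manip
import cv2,numpy as np
for k,v in sensors.get_obs().items(): print(k,np.round(v,3))
print(manip.tip_reach)
for n in ("side","top"):
    im,d=cams.camera(n); np.savez(f"pics/{n}0.npz",im=im,d=d)
    m=cams.camera_model(n); print(n,np.round(m["intrinsics"],1).tolist(),np.round(m["view"],3).tolist())
    cv2.imwrite(f"pics/{n}0.png",im[:,:,::-1])
E
```

```text
pics
clock 0.0
joint_pos [-1.223  0.333 -0.065  1.461  0.022  1.35  -0.089]
joint_velocities [-0.001  0.001 -0.    -0.    -0.     0.    -0.001]
tau [-1.0000e-03 -6.2545e+01  4.9000e-02 -3.9160e+01  1.6000e-02  1.0000e-02
 -0.0000e+00]
position [0.226 0.582 0.25 ]
ee_rot [ 0.184  0.983 -0.001 -0.   ]
ft_force [-0.167 -0.262 -0.427]
torque [ 0.028  0.041 -0.026]
grip_width 1.003
0.019
side [[457.1, 0.0, 283.1], [0.0, 457.1, 205.6], [0.0, 0.0, 1.0]] [[-0.998, 0.059, -0.017, 0.584], [0.048, 0.581, -0.812, 0.238], [-0.037, -0.812, -0.583, 0.705], [0.0, 0.0, 0.0, 1.0]]
top [[388.5, 0.0, 277.8], [0.0, 388.5, 216.3], [0.0, 0.0, 1.0]] [[-0.023, -1.0, 0.012, -0.304], [-0.98, 0.021, -0.196, 0.546], [0.196, -0.016, -0.981, 0.831], [0.0, 0.0, 0.0, 1.0]]
```

View pics/side0.png

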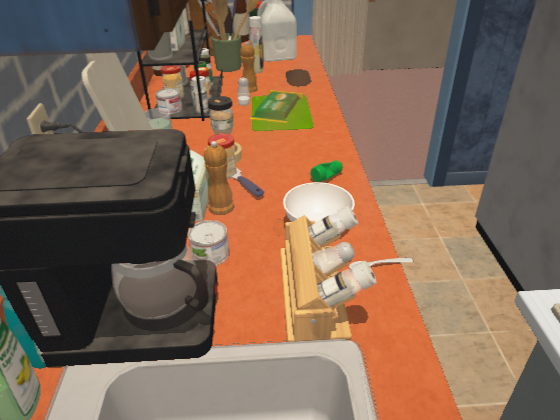

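View pics/top0.png

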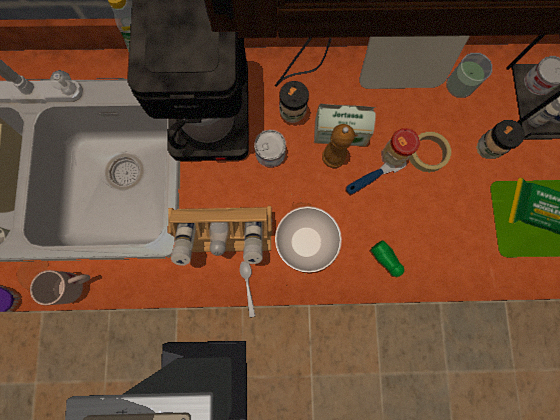

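Both views show three pockets. The middle one holds the short domed shaker (top ~(218,238), side ~(335,257)), and the taller white-capped jars sit at top (183,245) and (253,243). The bowl is at top (308,240), and the green look-alike lies at (388,258). Next I'll measure these.

```bash
cat > h.py <<'E'
import numpy as np,cv2
from workcell import sensors,cams,manip
def load(n):
    z=np.load(f"pics/{n}.npz"); return z["im"],z["d"]
def cloud(d,m):
    K=m["intrinsics"];V=np.array(m["view"]);h,w=d.shape
    u,v=np.meshgrid(np.arange(w),np.arange(h))
    p=np.stack([(u-K[0][2])/K[0][0]*d,(v-K[1][2])/K[1][1]*d,d],-1)
    P=(p-V[:3,3])@V[:3,:3]; P[d<=0]=np.nan
    return P
E
python3 - <<'E'
from h import *
for n in("top","side"):
    im,d=load(n+"0");P=cloud(d,cams.camera_model(n))
    for (u,v) in ([(218,238),(218,250),(218,225),(183,245),(253,243),(308,240),(276,240),(340,240),(308,208),(308,271),(270,147),(388,258),(246,268),(251,312),(172,212),(268,212)] if n=="top" else [(335,257),(345,250),(335,225),(348,217),(345,285),(365,275),(318,205),(300,225),(325,290)]):
        print(n,u,v,np.round(P[v,u],3))
    if n=="top":
        # wood mask
        hsv=cv2.cvtColor(im,cv2.COLOR_RGB2HSV)
    big=im[190:330,150:360] if n=="top" else im[170:350,260:440]
    cv2.imwrite(f"pics/{n}0z.png",cv2.resize(big[:,:,::-1],None,fx=3.3,fy=3.3,interpolation=cv2.INTER_CUBIC))
E
```

```text
top 218 238 [ 0.486 -0.186  0.1  ]
top 218 250 [ 0.46  -0.187  0.106]
top 218 225 [ 0.516 -0.185  0.091]
top 183 245 [ 0.471 -0.116  0.116]
top 253 243 [ 0.472 -0.262  0.116]
top 308 240 [ 0.491 -0.388  0.003]
top 276 240 [ 0.484 -0.311  0.061]
top 340 240 [ 0.481 -0.454  0.061]
top 308 208 [ 0.556 -0.385  0.063]
top 308 271 [ 0.414 -0.38   0.06 ]
top 270 147 [ 0.708 -0.302  0.054]
top 388 258 [ 0.44  -0.566  0.041]
top 246 268 [ 0.427 -0.239  0.003]
top 251 312 [ 0.326 -0.25   0.006]
top 172 212 [ 0.549 -0.082  0.082]
top 268 212 [ 0.546 -0.294  0.076]
side 335 257 [ 0.486 -0.17   0.093]
side 345 250 [ 0.469 -0.174  0.104]
side 335 225 [ 0.475 -0.244  0.104]
side 348 217 [ 0.453 -0.244  0.12 ]
side 345 285 [ 0.482 -0.095  0.103]
side 365 275 [ 0.453 -0.095  0.122]
side 318 205 [ 0.482 -0.427  0.018]
side 300 225 [ 0.536 -0.267  0.089]
side 325 290 [ 0.512 -0.1    0.089]
```

```bash
python3 - <<'E'
from h import *
im,d=load("top0");P=cloud(d,cams.camera_model("top"))
# stand: highest back edge, wood hue
hsv=cv2.cvtColor(im,cv2.COLOR_RGB2HSV)
print(hsv[211,[172,200,235,268]])
box=np.zeros(d.shape,bool);box[195:275,160:275]=1
Z=P[...,2]
for lo,hi in((.085,.105),):
    m=box&(Z>lo)&(Z<hi)
    print(m.sum())
    q=P[m]; print(np.round(q.min(0),3),np.round(q.max(0),3))
# bowl rim
m=np.zeros(d.shape,bool);m[195:285,265:350]=1
m&=(Z>.052)&(Z<.068)
q=P[m].astype(np.float32); c,r=cv2.minEnclosingCircle(q[:,:2].copy()); print("bowl",np.round(c,3),r,len(q))
ims,ds=load("side0");Ps=cloud(ds,cams.camera_model("side"))
m=np.zeros(ds.shape,bool);m[180:250,275:360]=1
m&=(Ps[...,2]>.055)&(Ps[...,2]<.066)&(Ps[...,1]<-.28)
q=Ps[m].astype(np.float32); c,r=cv2.minEnclosingCircle(q[:,:2].copy()); print("bowl side",np.round(c,3),r,len(q))
E
```

```text
[[ 16 150 153]
 [ 15 146 140]
 [ 16 153 160]
 [ 16 146 177]]
1811
[ 0.43  -0.29   0.085] [ 0.548 -0.079  0.105]
bowl [ 0.494 -0.372] 0.0866713598370552 569
bowl side [ 0.502 -0.366] 0.09718766808509827 354
```

View pics/side0z.png

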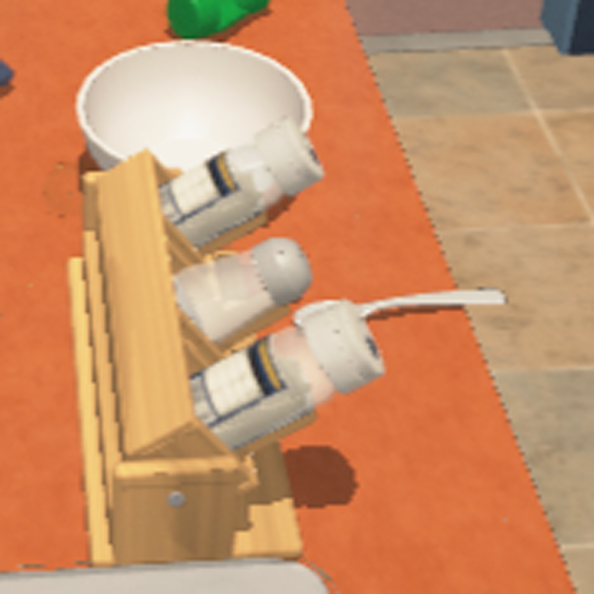

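View pics/top0z.png

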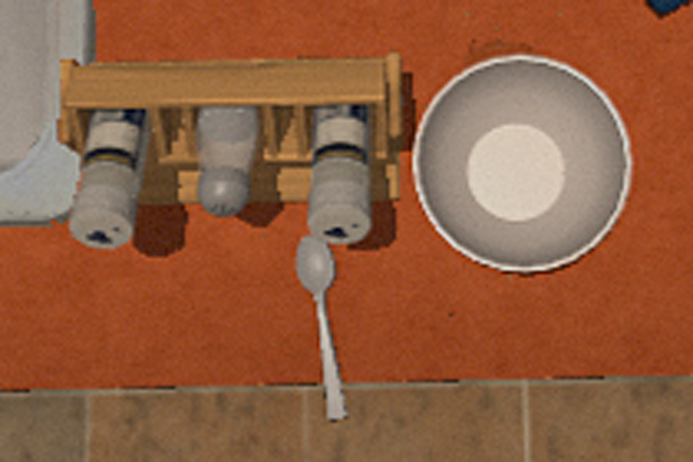

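The depth points agree with the given sizes: rim z is about 0.061, and the pocket pitch is about 73–75 mm. I'll fit the three lean axes with simple cylinders and fit the rim circle.

```bash
python3 - <<'E'
from h import *
from scipy.optimize import least_squares
T={}
for n in("top","side"):
    im,d=load(n+"0");T[n]=cloud(d,cams.camera_model(n))
    hsv=cv2.cvtColor(im,cv2.COLOR_RGB2HSV); sel=hsv[...,1]<70
    T[n+"w"]=T[n][sel&np.isfinite(T[n][...,2])]
for n in("top","side"):
  C={"A":(-.14,-.08),"S":(-.218,-.155),"B":(-.295,-.23)}
  off={"top":0,"side":.015}[n]
  for k,(a,b) in C.items():
    q=T[n+"w"]; q=q[(q[:,0]>.43)&(q[:,0]<.53)&(q[:,1]>a+off)&(q[:,1]<b+off)&(q[:,2]>.075)]
    R=.022 if k=="S" else .02
    def split(p):
        D=np.array([-.819*np.cos(p[2]),-.819*np.sin(p[2]),.574])
        c=np.array([.48,p[0],p[1]]); v=q-c; s=v@D
        return np.linalg.norm(v-np.outer(s,D),axis=1)-R,s
    hi=q@np.array([-.819,0,.574])
    if k=="S": q=q[(hi<hi.max()-.025)]
    r=least_squares(lambda p:split(p)[0],[(a+b)/2+off,.09,0],loss="soft_l1",f_scale=.001)
    e,s=split(r.x); D=np.array([-.819*np.cos(r.x[2]),-.819*np.sin(r.x[2]),.574])
    top=hi.max(); c=np.array([.48,r.x[0],r.x[1]])
    print(n,k,len(q),"y,z at x=.48",np.round(r.x[:2],4),"yaw",round(np.degrees(r.x[2]),1),"rms",round(np.sqrt(np.median(e**2)),4),"head end",np.round(c+D*(np.percentile(hi,99.5)-c@np.array([-.819,0,.574])),4))
  P=T[n];Z=P[...,2]
  q=T[n+"w"];q=q[(abs(q[:,0]-.485)<.1)&(q[:,1]<-.30)&(q[:,1]>-.47)&(q[:,2]>.056)&(q[:,2]<.064)]
  q=q[abs(np.linalg.norm(q[:,:2]-[.485,-.383],axis=1)-.075)<.012]
  r=least_squares(lambda p:np.linalg.norm(q[:,:2]-p[:2],axis=1)-p[2],[.485,-.383,.075],loss="soft_l1",f_scale=.002)
  print(n,"bowl",len(q),np.round(r.x,4))
E
```

```text
top A 681 y,z at x=.48 [-0.1092  0.0884] yaw -1.1 rms 0.0013 head end [ 0.4396 -0.1085  0.1167]
top S 297 y,z at x=.48 [-0.177  0.086] yaw -14.4 rms 0.0019 head end [ 0.456  -0.1708  0.1033]
top B 654 y,z at x=.48 [-0.2593  0.0881] yaw -0.3 rms 0.0013 head end [ 0.4391 -0.2591  0.1168]
top bowl 404 [ 0.486  -0.3818  0.0718]
side A 1265 y,z at x=.48 [-0.1101  0.0887] yaw 2.0 rms 0.001 head end [ 0.4408 -0.1115  0.1162]
side S 448 y,z at x=.48 [-0.1909  0.087 ] yaw 20.2 rms 0.0012 head end [ 0.4582 -0.1989  0.1033]
side B 917 y,z at x=.48 [-0.2599  0.0885] yaw 1.9 rms 0.0011 head end [ 0.4406 -0.2612  0.1161]
side bowl 277 [ 0.4872 -0.3806  0.072 ]
```

Jars A and B fit at y = −0.1095 and −0.2595, exactly 150 mm apart, with stand yaw about 0.5°. The shaker is therefore at y ≈ −0.1845, with its axis passing through x = 0.480, z ≈ 0.088. The bowl centre is (0.486, −0.381). I'll move across along an arc and turn the jaws to world y.

```bash
python3 -m jog '[[[0.045,-0.04,0.01],[0,0,0.13],100],[[0.045,-0.04,0.01],[0,0,0.13],100],[[0.045,-0.04,0],[0,0,0.11],100],[[0.04,-0.045,0],[0,0,0],60],[[0.03,-0.05,0],[0,0,0],60]]'
python3 -m jog '[[[0.02,-0.055,0],[0,0,0],60],[[0.01,-0.06,0],[0,0,0],60],[[0.0,-0.06,0],[0,0,0],60],[[0,-0.06,0],[0,0,0],60],[[0,-0.06,0],[0,0,0],60]]'
```

```text
clock: 0.72
position: [0.4314, 0.3633, 0.2673]
ee_rot: [-0.011, 1.0, -0.002, -0.002]
ft_force: [1.4, -0.2, 0.3]
grip_width: 0.606
clock: 1.35
position: [0.4625, 0.0579, 0.2654]
ee_rot: [-0.009, 1.0, -0.003, -0.002]
ft_force: [1.1, -0.3, -0.0]
grip_width: 0.601
```

```bash
python3 -m jog '[[[0.0,-0.06,0],[0,0,0],70],[[0.01,-0.06,0],[0,0.12,0],70],[[0.02,-0.06,0],[0,0.12,0],70],[[0.02,-0.06,-0.02],[0,0.11,0],70],[[0,0,0],[0,0,0],70]]'
python3 - <<'E'
from h import *
from scipy.spatial.transform import Rotation as R
o=sensors.get_obs();print(np.round(o["position"],4),np.round(R.from_quat(o["ee_rot"]).as_matrix(),3),np.round(o["joint_pos"],2))
im,d=cams.camera("wrist");np.savez("pics/w1.npz",im=im,d=d);cv2.imwrite("pics/w1.png",im[:,:,::-1])
E
```

```text
clock: 1.98
position: [0.5083, -0.186, 0.2429]
ee_rot: [-0.008, 0.983, 0.0, -0.184]
ft_force: [0.1, 0.6, -0.7]
grip_width: 0.697
[ 0.5083 -0.186   0.2429] [[-0.932 -0.016 -0.362]
 [-0.016  1.    -0.002]
 [ 0.362  0.004 -0.932]] [-0.19  0.45  0.56  1.45 -0.1   1.66  1.96]
```

View pics/w1.png

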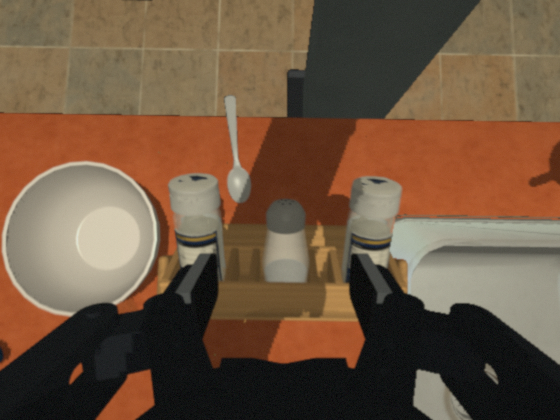

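The wrist view shows the shaker at (286,240) between the two jars at (197,220) and (372,220), and the fingers straddle it. I'll check its lateral position from this view.

```bash
python3 - <<'E'
from h import *
im,d=load("w1");P=cloud(d,cams.camera_model("wrist"))
hsv=cv2.cvtColor(im,cv2.COLOR_RGB2HSV)
for v in (206,212,220,240,250,262,272):
    r=[u for u in range(255,325) if hsv[v,u,1]<90 and P[v,u,2]>.06]
    if r: a,b=r[0],r[-1]; m=(a+b)//2; print(v,a,b,np.round(P[v,a],4),np.round(P[v,m],4),np.round(P[v,b],4))
for c,w in(("jarL",(165,225)),("jarR",(345,405))):
    for v in(200,225): 
        r=[u for u in range(*w) if hsv[v,u,1]<90 and P[v,u,2]>.06]; print(c,v,np.round(P[v,(r[0]+r[-1])//2],4))
E
```

```text
206 270 301 [ 0.4606 -0.1961  0.1026] [ 0.4611 -0.1833  0.11  ] [ 0.4598 -0.1694  0.0998]
212 267 304 [ 0.4656 -0.1987  0.1001] [ 0.4664 -0.1832  0.1122] [ 0.4648 -0.1666  0.0981]
220 267 304 [ 0.4726 -0.1984  0.1018] [ 0.473  -0.1831  0.1126] [ 0.4717 -0.1664  0.0963]
240 266 305 [ 0.4896 -0.1994  0.0916] [ 0.4894 -0.1828  0.1041] [ 0.489  -0.1646  0.0847]
250 265 306 [ 0.4985 -0.2003  0.0876] [ 0.4979 -0.1826  0.0995] [ 0.498  -0.1635  0.0838]
262 264 308 [ 0.5094 -0.2011  0.0835] [ 0.5082 -0.1815  0.0958] [ 0.5091 -0.161   0.0766]
272 264 307 [ 0.5186 -0.2011  0.0793] [ 0.5169 -0.1822  0.0941] [ 0.5195 -0.1608  0.0629]
jarL 200 [ 0.4596 -0.2545  0.1277]
jarL 225 [ 0.4785 -0.2528  0.1159]
jarR 200 [ 0.4573 -0.1145  0.1296]
jarR 225 [ 0.4761 -0.1142  0.1165]
```

```bash
python3 -m jog '[[[0.005,0.001,-0.05],[0,0,0.015],70],[[-0.008,0.001,-0.045],[0,0,0],70],[[-0.01,0,-0.03],[0,0,0],70],[[0,0,0],[0,0,0],70]]' 40
```

```text
clock: 2.52
position: [0.4977, -0.1773, 0.1247]
ee_rot: [-0.02, 0.985, 0.001, -0.173]
ft_force: [-0.4, 0.2, 0.9]
grip_width: 0.7
```

```bash
python3 -m jog '[[[0,-0.0067,0],[0,0,-0.04],70],[[0,0,0],[0,0,0],70]]'
```

```text
clock: 2.78
position: [0.4999, -0.1839, 0.1291]
ee_rot: [0.001, 0.986, 0.004, -0.169]
ft_force: [-0.1, 0.2, 0.0]
grip_width: 0.696
```

```bash
python3 -m jog '[[[-0.008,0,-0.022],[0,0,0],70],[[-0.006,0,-0.018],[0,0,0],70],[[0,0,0],[0,0,0],70]]'; python3 - <<'E'
from h import *
for n in("wrist","side"):
    im,d=cams.camera(n)
    if n=="side": im=cv2.resize(im[170:350,230:470],None,fx=3,fy=3)
    cv2.imwrite(f"pics/{n}2.png",im[:,:,::-1])
E
```

```text
clock: 3.15
position: [0.4888, -0.1845, 0.0922]
ee_rot: [0.001, 0.986, 0.004, -0.165]
ft_force: [0.1, 1.4, 0.1]
grip_width: 0.702
```

View pics/wrist2.png

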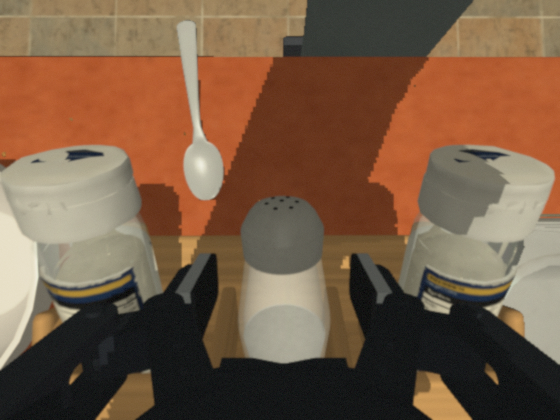

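View pics/side2.png

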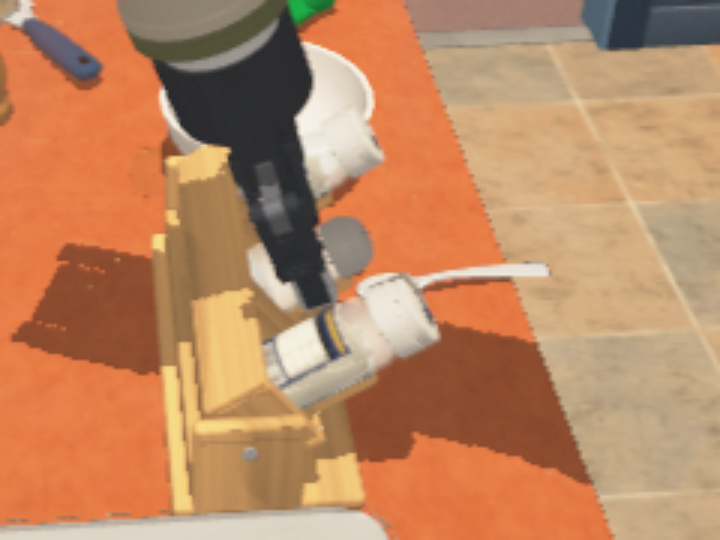

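The shaker (mid col 284) is centred between the fingers (218 and 350), and the jars are clear. I'll go the last few mm and close.

```bash
python3 -m jog '[[[-0.005,0,-0.006],[0,0,0],70],[[0,0,0],[0,0,0],45],[[0,0,0],[0,0,0],30],[[0,0,0],[0,0,0],30],[[0,0,0],[0,0,0],30]]' 45; python3 -m jog '[[[0,0,0],[0,0,0],30]]'
```

```text
clock: 3.88
position: [0.486, -0.1848, 0.0889]
ee_rot: [0.001, 0.987, 0.004, -0.163]
ft_force: [0.3, 0.3, -0.0]
grip_width: 0.416
clock: 4.0
position: [0.486, -0.1848, 0.0889]
ee_rot: [0.001, 0.987, 0.004, -0.163]
ft_force: [0.1, -0.3, 0.9]
grip_width: 0.417
```

Gripped at 35 mm opening, which matches the tapered waist. Now I'll draw it out along the pocket axis.

```bash
python3 -m jog '[[[-0.0082,0,0.0057],[0,0,0],20],[[-0.0123,0,0.0086],[0,0,0],20],[[-0.0123,0,0.0086],[0,0,0],20],[[-0.0123,0,0.0086],[0,0,0],20],[[0,0,0],[0,0,0],20]]'; python3 - <<'E'
from h import *
for n in("wrist","side"):
    im,d=cams.camera(n)
    if n=="side": im=cv2.resize(im[170:350,230:470],None,fx=3,fy=3)
    cv2.imwrite(f"pics/{n}3.png",im[:,:,::-1])
E
```

```text
clock: 4.62
position: [0.4369, -0.1852, 0.1229]
ee_rot: [0.001, 0.987, 0.004, -0.162]
ft_force: [0.4, -0.6, -1.0]
grip_width: 0.415
```

View pics/wrist3.png

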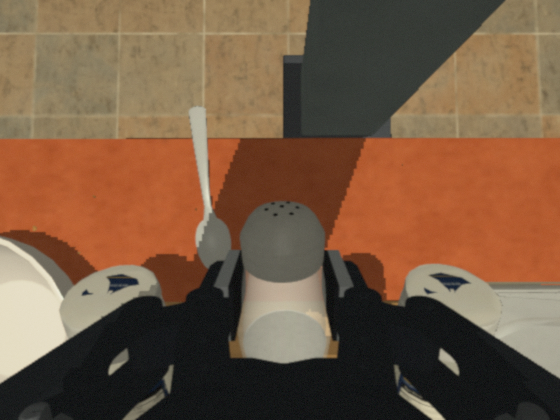

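View pics/side3.png

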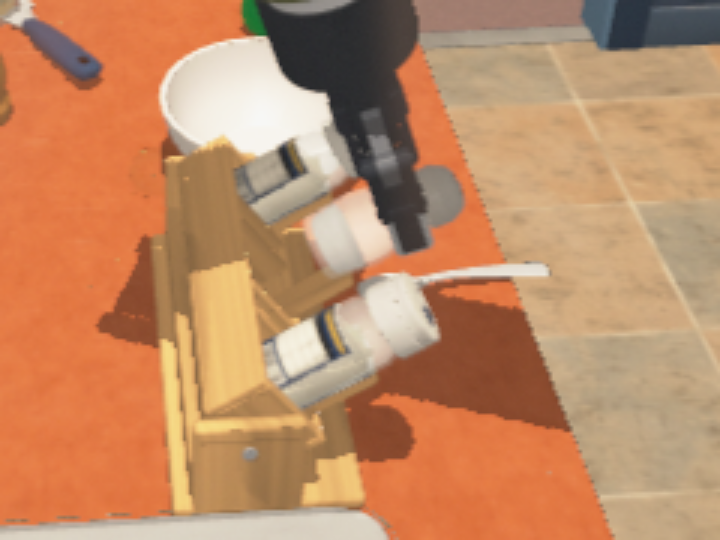

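The shaker has been drawn 60 mm out of the pocket, is held firmly, and both jars are unmoved. I'll finish drawing it out, then lift.

```bash
python3 -m jog '[[[-0.02,0,0.015],[0,0,0],20],[[-0.01,0,0.03],[0,0,0],20],[[0,0,0.05],[0,0,0],20],[[0,0,0.05],[0,0,0],20],[[0,0,0.03],[0,0,0],20]]'; python3 -m jog '[[[0.01,-0.02,0.02],[0,-0.12,0],20],[[0.01,-0.03,0],[0,-0.12,0],20],[[0.0,-0.03,0],[0,-0.12,0],20],[[0,-0.03,0],[0,-0.12,0],20],[[0,0,0],[0,0,0],20]]';python3 -c "
from h import *
print(np.round(sensors.get_obs()['joint_pos'],2))"
```

```text
clock: 5.35
position: [0.4056, -0.1836, 0.299]
ee_rot: [0.0, 0.986, 0.004, -0.166]
ft_force: [0.6, -0.4, -0.9]
grip_width: 0.421
clock: 5.98
position: [0.428, -0.2971, 0.3216]
ee_rot: [-0.001, 0.997, 0.001, 0.082]
ft_force: [0.1, 0.7, -1.6]
grip_width: 0.418
[-0.15 -0.07  0.7   1.75 -0.04  1.3   2.13]
```

```bash
python3 -m jog '[[[0.01,-0.02,0],[0,0,-0.165],20],[[0.01,-0.02,0],[0,0,-0.165],20],[[0.01,-0.02,0],[0,0,-0.165],20],[[0.01,-0.02,0],[0,0,-0.165],20],[[0,0,0],[0,0,0],20]]'; python3 -m jog '[[[0,0,0],[-0.09,-0.117,0],20],[[0,0,0],[-0.09,-0.117,0],20],[[0,0,0],[-0.09,-0.117,0],20],[[0,0,0],[0,0,0],20]]';python3 -c "
from h import *
print(np.round(sensors.get_obs()['joint_pos'],2))"
```

```text
clock: 6.6
position: [0.4714, -0.3751, 0.3194]
ee_rot: [0.328, 0.941, -0.026, 0.074]
ft_force: [-0.1, 0.5, -0.8]
grip_width: 0.414
clock: 7.1
position: [0.4723, -0.3705, 0.3156]
ee_rot: [0.308, 0.904, -0.097, 0.281]
ft_force: [0.3, -0.1, -0.3]
grip_width: 0.414
[-0.17 -0.23  0.64  1.98  0.33  0.76  1.24]
```

```bash
python3 -m jog '[[[0,0,-0.01],[-0.09,-0.117,0],20],[[0,0,-0.01],[-0.09,-0.117,0],20],[[0,0,-0.01],[-0.09,-0.117,0],20],[[0,0,0],[-0.06,-0.08,0],20],[[0,0,0],[0,0,0],20]]';python3 - <<'E'
from h import *
from scipy.spatial.transform import Rotation as R
o=sensors.get_obs();print(np.round(o['joint_pos'],2),np.round(R.from_quat(o["ee_rot"]).as_matrix(),3))
for n in("wrist","side","top"):
    im,d=cams.camera(n); np.savez(f"pics/{n}4.npz",im=im,d=d)
    cv2.imwrite(f"pics/{n}4.png",im[:,:,::-1])
E
```

```text
clock: 7.72
position: [0.4704, -0.3943, 0.3138]
ee_rot: [0.296, 0.815, -0.188, 0.462]
ft_force: [-1.0, 0.3, -0.6]
grip_width: 0.417
[ 0.31 -0.27  0.19  2.28  1.24  0.24  0.3 ] [[-0.399  0.656  0.641]
 [ 0.309  0.754 -0.579]
 [-0.863 -0.033 -0.503]]
```

View pics/side4.png

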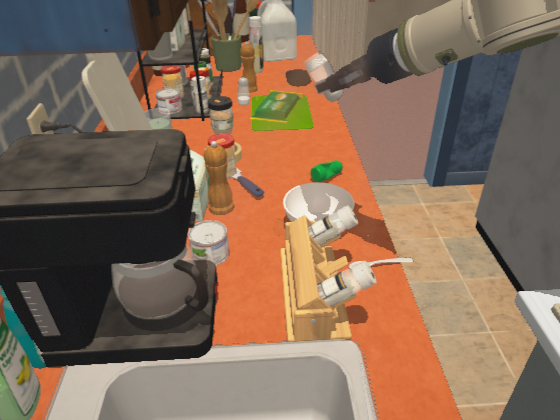

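View pics/wrist4.png

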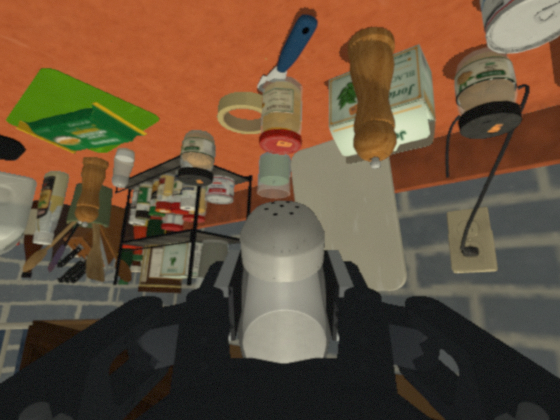

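View pics/top4.png

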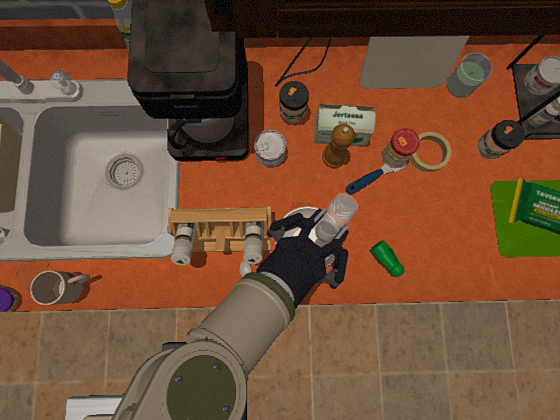

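All three views show the shaker held, foot up (side ~(320,65)) and head down-left. The forward tool is 30° below horizontal, so the shaker axis is about 43° head-down. I'll lower it to the bowl and tip it a bit further.

```bash
python3 -m jog '[[[0.015,-0.002,-0.03],[0,0,0],20],[[0.012,0,-0.03],[0,0,0],20],[[0.006,0,-0.03],[0,0,0],20],[[0,0,-0.02],[-0.055,-0.065,0],20],[[0,0,0],[-0.055,-0.065,0],20]]';python3 -m jog '[[[0,0,0],[0,0,0],20]]'; python3 - <<'E'
from h import *
from scipy.spatial.transform import Rotation as R
o=sensors.get_obs();M=R.from_quat(o["ee_rot"]).as_matrix();print(np.round(o['joint_pos'],2),np.round(M,3))
a=.96*M[:,0]-.279*M[:,2];print("axis",a,np.degrees(np.arcsin(a[2])),"head",o["position"]+.035*a+.004*M[:,2])
E
```

```text
clock: 8.5
position: [0.4952, -0.4032, 0.238]
ee_rot: [0.29, 0.778, -0.219, 0.513]
ft_force: [-1.3, -1.6, -0.9]
grip_width: 0.416
clock: 8.62
position: [0.4953, -0.4028, 0.2369]
ee_rot: [0.289, 0.778, -0.22, 0.512]
ft_force: [-1.0, -0.6, -1.7]
grip_width: 0.419
[ 0.23 -0.03  0.25  2.39  2.52  0.46 -1.05] [[-0.308  0.675  0.67 ]
 [ 0.226  0.736 -0.638]
 [-0.924 -0.046 -0.379]]
axis [-0.4830334   0.39464113 -0.78126699] -51.376726721467016 head [ 0.48107531 -0.3915764   0.20806209]
```

```bash
python3 -m jog '[[[0.003,0.004,-0.025],[0,0,0],20],[[0.003,0.004,-0.02],[0,0,0],20],[[0,0.0,-0.01],[0,0,0],20],[[0,0,0],[0,0,0],20]]'; python3 - <<'E'
from h import *
from scipy.spatial.transform import Rotation as R
o=sensors.get_obs();M=R.from_quat(o["ee_rot"]).as_matrix();print(np.round(o['joint_pos'],2))
a=.96*M[:,0]-.279*M[:,2];print("axis",a,np.degrees(np.arcsin(a[2])),"head",o["position"]+.035*a+.004*M[:,2])
E
```

```text
clock: 9.12
position: [0.503, -0.3988, 0.1854]
ee_rot: [0.291, 0.778, -0.225, 0.51]
ft_force: [0.1, 0.9, -0.8]
grip_width: 0.42
[ 0.24  0.11  0.21  2.4   2.62  0.59 -1.21]
axis [-0.48336853  0.39402896 -0.7813687 ] -51.386063229791645 head [ 0.48871593 -0.38758904  0.15652186]
```

Head is computed at (0.489, −0.388, 0.157), about 96 mm above the rim. I'll fine-correct by a few mm and verify with the cameras.

```bash
python3 -m jog '[[[-0.002,0.006,-0.006],[0,0,0],20],[[0,0,0],[0,0,0],20],[[0,0,0],[0,0,0],20]]'; python3 - <<'E'
from h import *
from scipy.spatial.transform import Rotation as R
o=sensors.get_obs();M=R.from_quat(o["ee_rot"]).as_matrix();print(np.round(o['joint_pos'],2),abs(np.array(o['joint_velocities'])).max())
a=.96*M[:,0]-.279*M[:,2];print("head",o["position"]+.035*a+.004*M[:,2])
for n in("wrist","side","top"):
    im,d=cams.camera(n); np.savez(f"pics/{n}5.npz",im=im,d=d)
    if n=="side": im=cv2.resize(im[90:330,240:480],None,fx=2.5,fy=2.5,interpolation=cv2.INTER_CUBIC)
    cv2.imwrite(f"pics/{n}5.png",im[:,:,::-1])
E
```

```text
clock: 9.5
position: [0.5014, -0.3951, 0.1829]
ee_rot: [0.292, 0.776, -0.227, 0.511]
ft_force: [0.7, 1.1, -0.5]
grip_width: 0.421
[ 0.27  0.12  0.18  2.41  2.6   0.61 -1.2 ] 0.01876874391058525
head [ 0.48722549 -0.38392504  0.15398537]
```

View pics/side5.png

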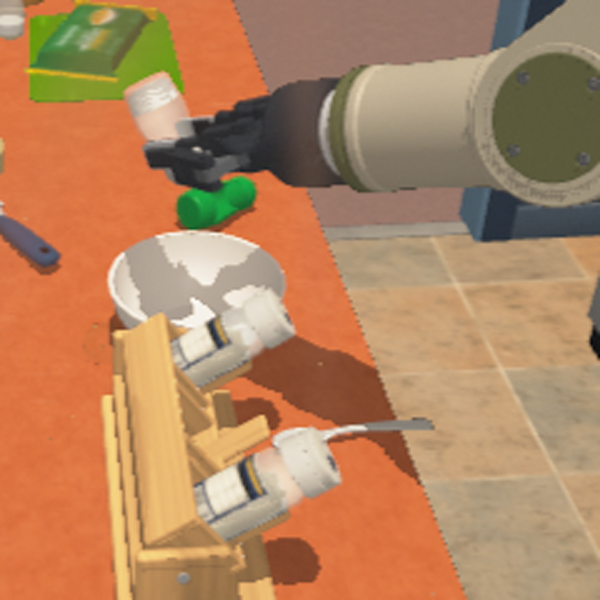

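View pics/top5.png

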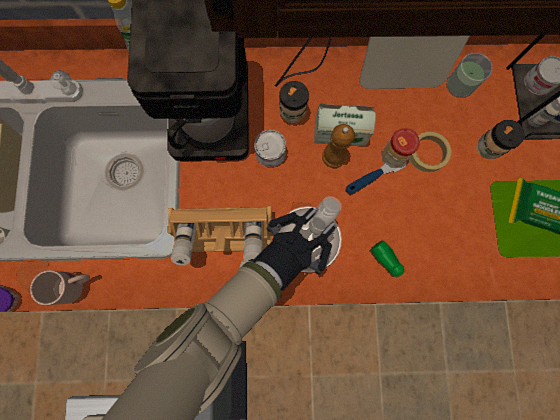

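View pics/wrist5.png

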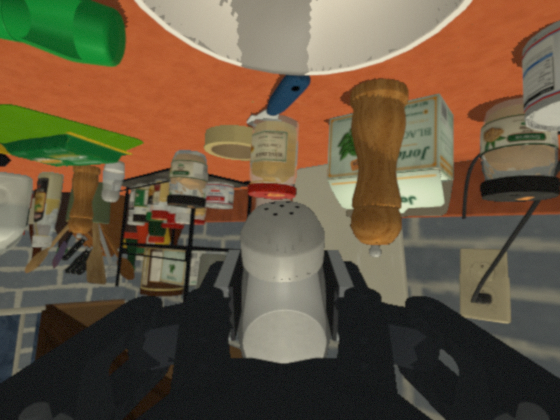

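The views show the shaker held foot-up (top (328,210)), with the perforated head over the bowl's middle and the stand's middle pocket empty. Now the numeric checks.

```bash
python3 - <<'E'
from h import *
o=sensors.get_obs();print(np.round(o["joint_pos"],4))
im,d=load("wrist5");P=cloud(d,cams.camera_model("wrist"))
for uv in((283,210),(283,225),(283,260),(283,320)):print("wrist",uv,np.round(P[uv[1],uv[0]],3))
im,d=load("top5");P=cloud(d,cams.camera_model("top"))
for uv in((328,210),(330,202),(324,218),(320,228)):print("top",uv,np.round(P[uv[1],uv[0]],3))
for n in("top","side"):
    a,da=load(n+"0");b,db=load(n+"5");A=cloud(da,cams.camera_model(n));B=cloud(db,cams.camera_model(n))
    for uv in ([(183,245),(253,243),(270,147),(308,271),(340,240),(335,225),(278,232)] if n=="top" else[(348,217),(345,285),(209,240),(290,200),(318,185),(352,200)]):
        print(n,uv,np.round(A[uv[1],uv[0]],3),np.round(B[uv[1],uv[0]],3))
E
```

```text
[ 0.2674  0.117   0.1753  2.4109  2.5992  0.6142 -1.204 ]
wrist (283, 210) [ 0.49  -0.387  0.152]
wrist (283, 225) [ 0.486 -0.382  0.158]
wrist (283, 260) [ 0.487 -0.382  0.17 ]
wrist (283, 320) [ 0.497 -0.39   0.194]
top (328, 210) [ 0.514 -0.405  0.235]
top (330, 202) [ 0.53  -0.41   0.229]
top (324, 218) [ 0.502 -0.399  0.218]
top (320, 228) [ 0.489 -0.395  0.185]
top (183, 245) [ 0.471 -0.116  0.116] [ 0.471 -0.115  0.112]
top (253, 243) [ 0.472 -0.262  0.116] [ 0.472 -0.262  0.117]
top (270, 147) [ 0.708 -0.302  0.054] [ 0.707 -0.302  0.056]
top (308, 271) [ 0.414 -0.38   0.06 ] [ 0.414 -0.38   0.062]
top (340, 240) [ 0.481 -0.454  0.061] [ 0.481 -0.455  0.06 ]
top (335, 225) [ 0.516 -0.446  0.057] [ 0.516 -0.445  0.059]
top (278, 232) [ 0.504 -0.316  0.051] [ 0.504 -0.316  0.052]
side (348, 217) [ 0.453 -0.244  0.12 ] [ 0.453 -0.243  0.121]
side (345, 285) [ 0.482 -0.095  0.103] [ 0.483 -0.093  0.105]
side (209, 240) [ 0.709 -0.276  0.057] [ 0.709 -0.274  0.059]
side (290, 200) [ 0.545 -0.414  0.044] [ 0.545 -0.414  0.044]
side (318, 185) [ 0.479 -0.453  0.054] [ 0.48  -0.449  0.056]
side (352, 200) [ 0.416 -0.383  0.058] [ 0.416 -0.381  0.059]
```

```bash
python3 -m jog '[[[0,0,0],[0,0,0],20],[[0,0,0],[0,0,0],20],[[0,0,0],[0,0,0],20]]'; python3 -c "
from workcell import manip,sensors
import numpy as np
print(np.abs(sensors.get_obs()['joint_velocities']).max(),sensors.get_obs()['joint_pos'][3]); print(manip.hand_in())"
```

```text
clock: 10.02
position: [0.5014, -0.3949, 0.1827]
ee_rot: [0.291, 0.777, -0.227, 0.51]
ft_force: [0.5, -0.5, -1.3]
grip_width: 0.417
0.0017679509160170668 2.410552168893131
the job is handed in; nothing more can be done
None
```

I drew the salt shaker out of the stand's middle pocket along its lean, carried it to the bowl, tipped it, and handed in at about 10 s while still holding it.

- **Tip and position:** the axis, worked out from the tool pose, is about 51° head-down. The head is at about (0.488, −0.385, 0.153), which is about 4 mm from the bowl's centre and 93 mm above the rim. Depth readings from the wrist and top cameras agree with these figures.
- **Grip and stillness:** the grip stayed steady at about 35 mm opening. The wrist force was around 1–2 N at every reading, and the arm was still at hand-in.
- **Other things:** points checked on both jars, the bowl and the tin matched the start images to within 5 mm (mostly 1–2 mm, about the camera noise).
- **Small disagreements:** the camera estimates of the shaker's sideways position differed by about 1.5 mm. Joint 4 ended at 2.411, close to its limit of 2.42 but inside it.

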